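# Switch on the demagnetiser behind the dust screen with the bent rod

### The arm

A 7-joint arm with a two-finger parallel gripper is mounted at the origin on the work surface. World frame = base frame: x ahead of the robot, y to its left, z up, the work surface at z = 0. Lengths are in m, angles in rad, forces in N, time in s.
With the tool pointing down it reaches from about 0.4 to 0.85 m from the base axis. Payload 10.4 kg.
Tool frame: the origin (TCP) lies on the centre line of the jaws, within the pads' length; the fingertips stand r.tip_extent ahead of it and the grasp point (between the pads) lies 3 mm ahead of it (r.tip_extent is the distance from the TCP to the fingertips, in m); z points along the fingers, y is the direction in which the jaws open and shut (so a half turn about z gives the same grasp; the last joint's range is limited). The gripper opens to 87 mm and grips with 3 to 60 N. Pads are 19 mm wide; open, the fingers measure 117 mm over their backs; the gripper's body (75 mm by 190 mm) begins 51 mm behind the grasp point.
Start: joints at [1.306, 0.332, -0.065, 1.46, 0.022, 1.35, -0.088], TCP at [0.15, -0.607, 0.245] pointing down, gripper open.
Joint ranges: [-2.6, 2.6], [-0.5, 2.12], [-1.47, 1.34], [0.16, 2.42], [-1.27, 4.41], [0.06, 2.06], [-2.6, 2.6]. Speed limits (rad/s): [2.22, 2.22, 2.79, 2.79, 3.14, 3.14, 3.14].

### API

Orientations are given as a unit quaternion [x, y, z, w].
In Python, from bench import r gives the robot as it stands. The module is installed in compiled form; this text tells all that it offers.
- The arm moves only by the shell command python3 -m jog 'ROWS' [FORCE]. ROWS is JSON, a list of rows, each a list of 5 numbers: the shift along the tool's x, y, z in cm, then the turn about the tool's z in rad, then the closure, from 0 (fully open) to 1 (shut). A call has exactly 10 rows; each row shifts and turns the pose as measured when the row begins, along the tool's axes as they then stand; what a row does not reach is not made up. A row lasts 1/10 s, in which the tool goes at most 50 mm and 8.59 degrees, less where a joint would pass 70% of its speed; a pose out of reach is approached as far as the arm can. A call with a gripper value outside its range is refused whole. The fingers move at their own pace and stop on an object; FORCE is the grip in N (left out, the last holds). Time passes only in rows, so rows that do not move let the fingers close, or fill a call up. It gives the time, the measured TCP pose, the force and the opening at its end, in the units of the state.
- r.read_state(): the state, without advancing time (a new reading comes with each control period).
- r.camera(name): name is "scene" or "side" or "wrist"; returns a dict with "pixels" (400x640x3 uint8, red, green, blue), "fx", "fy", "cx", "cy" (pixels), "camera_from_world" (4x4, takes a point from world to camera coordinates). Camera axes: x right, y up, looking along -z (the intrinsics and any distortion apply to the point x, -y, -z); pixel columns grow to the right and rows downward; lengths in m; the calibration is good to about 2 mm. The wrist camera is an equidistant fisheye: a pixel r from the principal point sees the ray r / f radians off the axis. A picture is of the moment at which its call begins. There is no depth.
- r.close_job(): hands the job in, once; it reports no verdict.
The state is a dict: "time": time; "joint_positions": joint angles; "joint_vel": joint speeds; "joint_torque": joint torques, N m; "ee_pos": TCP position; "eef_rot": TCP orientation; "ft_force": force on the tool from outside, world axes, zero at the start; "torque": the same for the moment, N m; "width": finger opening in m.
Only numpy, scipy, OpenCV 4.12 (cv2) and the standard library are available. Lean on these libraries where they do the work, as an engineer would, in place of code of your own. Each camera call takes 0.05 s, during which the arm holds its last target. There are 200 camera calls.

### The job

Take the bent rod out of its rest, reach over the dust screen with it and pull the paddle switch of the demagnetiser (the unit with the round black pad) all the way over towards the screen, then lay the rod back in both saddles of its rest and let go. Leave the switch of the other unit, the one with the square-cornered pad, as it is, and keep the hand itself off the screen and off both units.

Things in the scene. Friction and masses are not known exactly. Their poses are not given: they have to be found in the camera images.
- hook_grip (a point): Bent rod: centre of its handle, the point to grasp. Handle: dark steel bar 150 (x) x 14 (y) x 18 (z) mm. A 6 mm rod runs on along +x, then bends square down: leg axis at x = +130 mm, round tip 110 mm below this point. About 0.2 kg, balances 15-20 mm ahead (+x) of this point. Starts level in its rest, leg down. (A straight probe with the same handle lies on the mat: not needed.)
- rest: Fixed rest of the rod, at the right. Origin on the table under its middle; x along the rod. Two upright plates 10 mm thick at x = -48 and +48 mm (86 mm clear between, room for the fingers) carry flat saddles 130 mm above the table, 36 mm wide in y between cheeks that rise to 144 mm. The handle lies across both saddles, its centre 139 mm above the table.
- screen: Fixed dust screen: white upright plate 6 mm thick (top rail 12 mm), 376 mm long (y), 110 mm high, on a foot 40 mm wide. Origin on the table under its middle; +x points to the units behind it, away from the robot.
- demag: Demagnetiser behind the screen: fixed grey box, top 45 mm up, x -60 to +80, y -55 to +55 mm, with a ROUND black pad (52 mm wide, top 52 mm up) at x = +50. Origin on the table under the pivot of its paddle, 88-102 mm behind the screen; -x faces the screen. Steel paddle 28 wide (y), 7 thick, 44 mm long, pivot 48 mm up, swings in the x-z plane; off: leans 0.5 rad to +x, tip at x = +21, 87 mm up.
- demag_switch (a joint): Angle of the demagnetiser's paddle: 0 = leaning fully away from the screen (off), 0.5 = upright, 1.0 = leaning fully towards the screen (on). Less than 1 N at the tip moves it; its weight makes it fall to whichever side of upright it is on.
- warmer: Warming plate beside the demagnetiser, behind the same screen: same grey box, frame and paddle, but with a RECTANGULAR black pad 50 x 80 mm. Which of the two stands left varies. Leave its switch alone.
- warmer_switch (a joint): Angle of the warming plate's paddle, as for the other; it starts at 0 and must stay there.
There are look-alikes about, which are no part of the job. Leave any blue look-alike of the rest alone.

How it is judged:
By the outcome, as a careful person would: the job done as asked, in the order asked, and still so for the second after the job is handed in, with the robot touching nothing.
It also fails if it takes over 56 s, if anything falls off the work surface, if the arm or the gripper's body presses on something with over 40 N, if the wrist force passes 120 N, or if a joint passes its speed limit or range.

## Working session

There is one attempt and no reset: what is moved stays moved. The work goes in short steps, Python scripts to look and compute and a shell command to move; the robot and the scene stay as the last step left them, time stands still between calls to the robot, and variables do not carry over. Pictures are saved under pics/ and viewed, about 8 in all and at most 12, crops included, and the job is handed in when it is done.

```bash
mkdir -p pics; cat > h.py <<'E'
import numpy as np, cv2
from bench import r
def snap(n,f):
    c=r.camera(n); cv2.imwrite(f'pics/{f}.png',c['pixels'][:,:,::-1]); np.savez(f'pics/{f}.npz',**{k:c[k] for k in c}); return c
def load(f): return dict(np.load(f'pics/{f}.npz'))
def proj(c,P,fish=False):
    P=np.atleast_2d(P); q=(c['camera_from_world']@np.c_[P,np.ones(len(P))].T).T[:,:3]; x,y,z=q[:,0],-q[:,1],-q[:,2]
    if fish:
        rr=np.hypot(x,y); t=np.arctan2(rr,z); k=t/np.maximum(rr,1e-9); return np.c_[c['fx']*x*k+c['cx'],c['fy']*y*k+c['cy']]
    return np.c_[c['fx']*x/z+c['cx'],c['fy']*y/z+c['cy']]
def ray(c,u,v,fish=False):
    a=(u-c['cx'])/c['fx'];b=(v-c['cy'])/c['fy']
    if fish:
        t=np.hypot(a,b); s=np.sin(t)/max(t,1e-9); d=np.array([a*s,-b*s,-np.cos(t)])
    else: d=np.array([a,-b,-1.])
    R=c['camera_from_world'][:3,:3]; T=c['camera_from_world'][:3,3]
    d=R.T@d; return -R.T@T, d/np.linalg.norm(d)
def atz(c,u,v,z,fish=False):
    o,d=ray(c,u,v,fish); return o+d*(z-o[2])/d[2]
def tri(*rays):
    A=np.zeros((3,3));b=np.zeros(3)
    for o,d in rays:
        M=np.eye(3)-np.outer(d,d);A+=M;b+=M@o
    p=np.linalg.solve(A,b); return p,[np.linalg.norm((np.eye(3)-np.outer(d,d))@(p-o))*1e3 for o,d in rays]
E
python3 - <<'E'
from h import *
np.set_printoptions(precision=4,suppress=True)
s=r.read_state();print(s['ee_pos'],s['eef_rot'],s['width'],r.tip_extent,s['time'])
a=[snap(n,n+'0') for n in('scene','side','wrist')]
for c in a:
    print(c['fx'],c['cx'],c['cy'],[k for k in c], ray(c,c['cx'],c['cy']))
cv2.imwrite('pics/both.png',np.vstack([a[0]['pixels'],a[1]['pixels']])[:,:,::-1][:800])
E
```

```text
[ 0.1495 -0.6065  0.2437] [ 0.9927  0.1206 -0.0001 -0.0007] 0.08670840527530128 0.022 0.0
429.29738604028114 325.2610528352497 205.9410585924088 ['pixels', 'fx', 'fy', 'cx', 'cy', 'camera_from_world'] (array([1.1365, 0.0667, 0.7824]), array([-0.6441, -0.1629, -0.7474]))
372.3355799754658 314.4711425413423 193.82548102845124 ['pixels', 'fx', 'fy', 'cx', 'cy', 'camera_from_world'] (array([0.3617, 0.4557, 0.6847]), array([ 0.2478, -0.654 , -0.7148]))
309.70691628693146 319.9657617684609 201.39879825985494 ['pixels', 'fx', 'fy', 'cx', 'cy', 'camera_from_world'] (array([ 0.2211, -0.5885,  0.3841]), array([-0.2618, -0.0625, -0.9631]))
```

View pics/scene0.png

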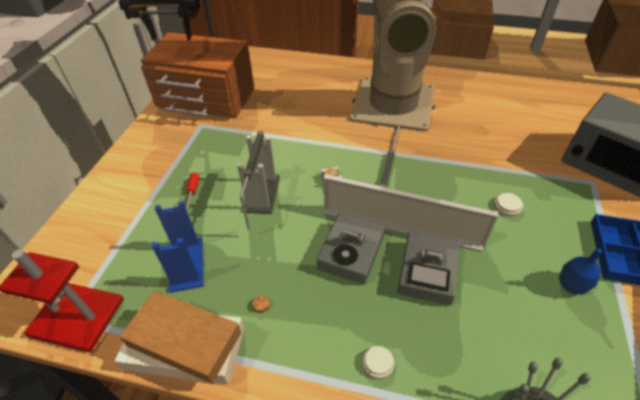

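View pics/side0.png

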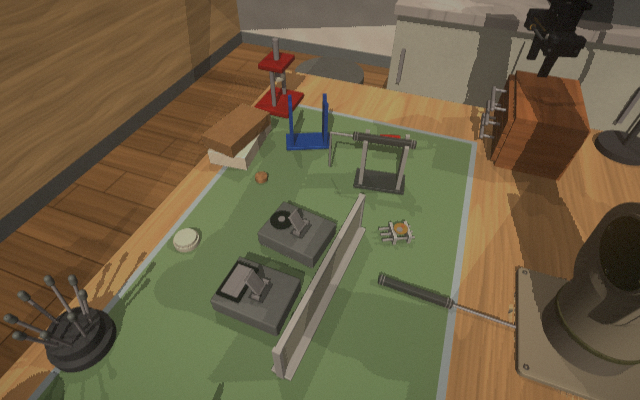

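The scene view shows the grey rest with the rod at about (258,170) and the leg hanging at (247,220). The blue look-alike rest is at (180,250) and the straight probe lies on the mat at (390,160). The screen runs (325,190)-(490,230). The round-pad unit is at (350,250) and the rectangular-pad unit at (430,272). In the side view the rest is at (383,165), the round-pad unit at (297,230) and the rectangular-pad unit at (258,292). I'll enlarge both to confirm and measure.

```bash
python3 - <<'E'
from h import *
def crop(f,x,y,w,h,s):
    im=cv2.imread(f'pics/{f}.png')[y:y+h,x:x+w]; im=cv2.resize(im,None,fx=s,fy=s,interpolation=cv2.INTER_CUBIC)
    for k in range(0,w,20): cv2.putText(im,str(x+k),(k*s,10),0,.35,(0,255,255),1); im[:14:1,k*s]=(0,255,255)
    for k in range(0,h,20): cv2.putText(im,str(y+k),(0,k*s+4),0,.35,(0,255,255),1)
    return im
cv2.imwrite('pics/c1.png',crop('scene0',225,120,266,190,3))
cv2.imwrite('pics/c2.png',crop('side0',205,120,220,200,3))
E
```

```text
(no output)
```

View pics/c1.png

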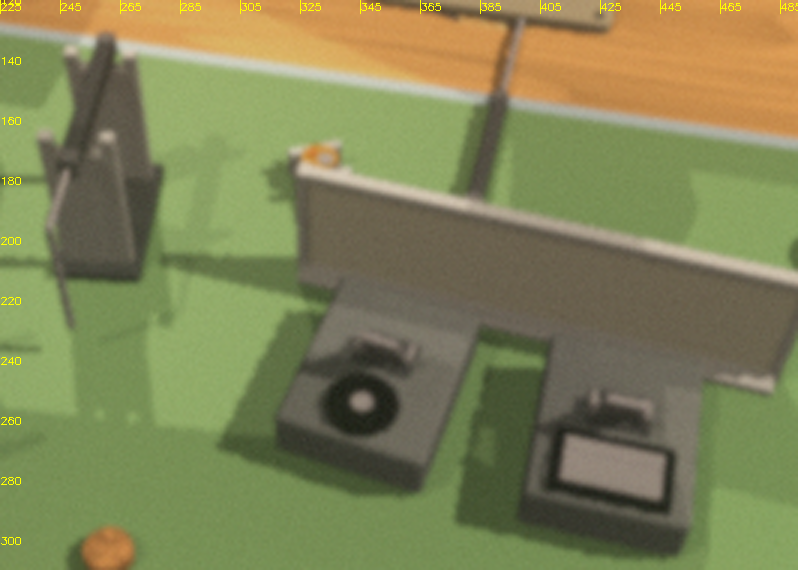

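View pics/c2.png

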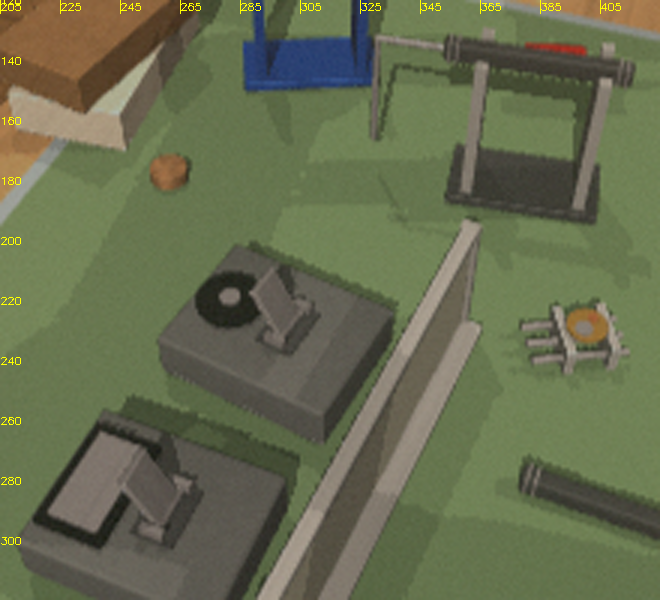

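The round-pad unit (scene pad (345,254), side (281,219)) is the demagnetiser. Beside it, the unit with the rectangular pad (scene (428,276)) is the warmer. The grey rest, scene (258,170), holds the bent rod; the blue rest is the look-alike. Next I triangulate.

```bash
python3 - <<'E'
from h import *
np.set_printoptions(precision=4,suppress=True)
a=load('scene0');b=load('side0')
C=lambda p:(225+p[0]/3,120+p[1]/3); D=lambda p:(205+p[0]/3,120+p[1]/3)
for n,p,q in [('hfront',(68,158),(450,48)),('hrear',(107,42),(628,72)),('bend',(52,222),(377,39)),('tip',(71,325),(376,138)),
 ('screen L top',(305,168),(472,228)),('padD',(361,402),(230,297)),('padW',(612,468),(95,487)),
 ('bA +x right',(278,420),(245,247)),('bB +x left',(425,467),(160,342)),('bC -x left',(480,327),(322,418)),('bD -x right',(340,282),(395,312)),
 ('Dpaddle tip -y',(352,340),(275,270)),('Dpaddle tip +y',(412,360),(252,290)),('W +x right',(522,512),(105,412)),('Wpad tip -y',(590,400),(137,447)),('Wpad tip +y',(652,410),(122,485))]:
    P,e=tri(ray(a,*C(p)),ray(b,*D(q))); print(n,P,np.round(e,1))
E
```

```text
hfront [ 0.5284 -0.2577  0.1421] [0.1 0.1]
hrear [ 0.3907 -0.2779  0.139 ] [2.9 2.9]
bend [ 0.5878 -0.2484  0.1404] [1.1 1.1]
tip [ 0.5876 -0.2532  0.0281] [2.9 2.9]
screen L top [ 0.464  -0.1003  0.1074] [2.6 2.6]
padD [ 0.6232 -0.0236  0.0486] [2.3 2.3]
padW [0.6382 0.1513 0.0462] [0.3 0.3]
bA +x right [ 0.6398 -0.0812  0.0359] [5.5 5.5]
bB +x left [0.6578 0.0271 0.0378] [3.3 3.3]
bC -x left [0.5249 0.0451 0.0335] [4.7 4.7]
bD -x right [ 0.507 -0.064  0.035] [3.2 3.2]
Dpaddle tip -y [ 0.5921 -0.0373  0.0763] [2.8 2.8]
Dpaddle tip +y [0.5995 0.0007 0.0838] [10.6 10.6]
W +x right [0.6707 0.0932 0.0288] [5.9 5.9]
Wpad tip -y [0.6124 0.1308 0.0799] [1.5 1.5]
Wpad tip +y [0.6094 0.1657 0.0825] [4.7 4.7]
```

The numbers check out: the handle is at z≈0.139 as stated, with its centre at about (0.460,-0.268) and yaw≈0.15. The demag origin is about (0.573,-0.016) with yaw≈-0.15. I'll move above the rod and refine with the wrist camera.

```bash
python3 -m jog '[[3.8,-2.5,0,0,0],[3.8,-2.5,0,0,0],[3.8,-2.5,0,0,0],[3.8,-2.5,0,0,0],[3.8,-2.5,0,0,0],[3.8,-2.5,0,0,0],[3.8,-2.5,0,0,0],[3.8,-2.5,0,0,0],[3.8,-2.5,0,0,0],[3.8,-2.5,0,0.09,0]]'
cat >> h.py <<'E'
def go(x,y,z,yaw):
    from scipy.spatial.transform import Rotation as R
    s=r.read_state(); M=R.from_quat(s['eef_rot']).as_matrix(); d=(np.array([x,y,z])-s['ee_pos'])*100
    w=np.arctan2(M[1,0],M[0,0]); print('t',s['time'],'pos',np.round(s['ee_pos'],4),'yaw',round(w,4),'tilt z',np.round(M[:,2],3),'F',np.round(s['ft_force'],1),'w',round(s['width'],4))
    print('tool shift cm',np.round(M.T@d,2),'turn',round(w-yaw,4))
E
python3 - <<'E'
from h import *
go(.4596,-.2678,.24,.15)
c=snap('wrist','wrist1')
E
```

```text
time: 1.15
ee_pos: [0.4635, -0.2658, 0.2406]
eef_rot: [0.998, 0.069, -0.003, -0.001]
ft_force: [1.2, -0.0, 0.9]
width: 0.0875
t 1.15 pos [ 0.4635 -0.2658  0.2406] yaw 0.1373 tilt z [-0.005  0.001 -1.   ] F [ 1.2 -0.   0.9] w 0.0875
tool shift cm [-0.42  0.14  0.06] turn -0.0127
```

View pics/wrist1.png

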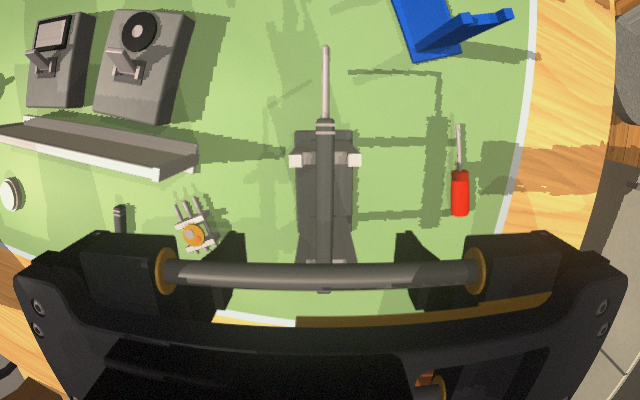

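The wrist view shows the handle's front end at (325,121), the bend at (325,47), the round pad centre at (139,31) and the rectangular pad centre at (52,33). The screen's white top rail ends at about (197,172).

```bash
python3 - <<'E'
from h import *
from scipy.optimize import least_squares
np.set_printoptions(precision=4,suppress=True)
a=load('scene0');b=load('side0');w=load('wrist1')
C=lambda p:(225+p[0]/3,120+p[1]/3); D=lambda p:(205+p[0]/3,120+p[1]/3)
for n,p,q,u in [('hfront',(68,158),(450,48),(325,120)),('bend',(52,222),(377,39),(325,48)),('screen -y top',(305,168),(472,228),(196,174)),('padD',(361,402),(230,297),(139,31)),('padW',(612,468),(95,487),(51,33))]:
    P,e=tri(ray(a,*C(p)),ray(b,*D(q)),ray(w,*u,True)); print(n,P,np.round(e,1),'wrist@z',atz(w,*u,P[2],True))
f=atz(w,325,121,.139,True);g=atz(w,325,48,.139,True);h=atz(w,322,225,.148,True);print('wrist rod',f,g,h,np.arctan2(*(g-f)[1::-1]),np.arctan2(*(g-h)[1::-1]))
print('screen top',atz(w,5,131,.11,True),atz(w,194,175,.11,True),'scene',[atz(a,*C(p),.11) for p in[(305,168),(795,270)]],'side',[atz(b,*D(p),.11) for p in [(472,228),(268,590)]])
# demag pose fit (x,y,yaw) with all box corners/pad
L=np.array([[.08,-.055,.045],[.08,.055,.045],[-.06,.055,.045],[-.06,-.055,.045],[.05,0,.052],[.021,-.014,.087],[.021,.014,.087]])
pa=np.array([C(p) for p in[(278,420),(425,467),(480,327),(340,282),(361,402),(352,338),(414,352)]]);pb=np.array([D(p) for p in[(245,247),(160,342),(322,418),(395,312),(230,297),(275,270),(252,290)]])
def fn(v,full=True):
    R=np.array([[np.cos(v[2]),-np.sin(v[2]),0],[np.sin(v[2]),np.cos(v[2]),0],[0,0,1]]);P=L@R.T+[v[0],v[1],0]
    return np.r_[(proj(a,P)-pa).ravel(),(proj(b,P)-pb).ravel()]
s=least_squares(fn,[.573,-.016,-.15],loss='soft_l1');print('demag',s.x);print(s.fun.reshape(2,-1,2).round(1).tolist())
E
```

```text
hfront [ 0.5307 -0.2581  0.1426] [1.7 2.3 3.6] wrist@z [ 0.5342 -0.259   0.1426]
bend [ 0.5887 -0.2498  0.1401] [2.1 1.1 2.2] wrist@z [ 0.5904 -0.2513  0.1401]
screen -y top [ 0.4607 -0.1189  0.0877] [19.8  6.2 17.4] wrist@z [ 0.4659 -0.1373  0.0877]
padD [ 0.6235 -0.0237  0.0486] [2.3 2.3 0.4] wrist@z [ 0.6239 -0.0238  0.0486]
padW [0.639  0.1513 0.0469] [0.2 1.1 1.2] wrist@z [0.6402 0.1518 0.0469]
wrist rod [ 0.5334 -0.2592  0.139 ] [ 0.5906 -0.2513  0.139 ] [ 0.4523 -0.2681  0.148 ] 0.13735874189256955 0.12108582666980479
screen top [0.5005 0.1706 0.11  ] [ 0.4701 -0.1442  0.11  ] scene [array([ 0.4692, -0.0975,  0.11  ]), array([0.4929, 0.2546, 0.11  ])] side [array([ 0.4627, -0.1011,  0.11  ]), array([0.4913, 0.2037, 0.11  ])]
demag [ 0.5733 -0.0148 -0.1313]
[[[-1.8, -2.2], [-0.1, -2.1], [0.4, -5.9], [0.3, -3.9], [0.4, -1.7], [1.9, -3.0], [-5.8, -3.9]], [[-4.3, -1.2], [-2.8, -0.6], [-0.3, -0.1], [-1.0, -1.0], [-1.1, 0.5], [-2.2, -0.5], [-1.3, 1.5]]]
```

Three views agree on the rod: centre (0.459,-0.268), z 0.139, yaw 0.14. I'm descending around the handle.

```bash
python3 -m jog '[[-0.2,0.1,2,0,0],[-0.2,0.1,2,0,0],[0,0,2,0,0],[0,0,1.5,0,0],[0,0,1.2,0,0],[0,0,0.8,0,0],[0,0,0.3,0,0],[0,0,0,0,0],[0,0,0,0,0],[0,0,0,0,0]]'; python3 -c "
from h import *
go(.459,-.268,.142,.14)"
```

```text
time: 2.2
ee_pos: [0.4675, -0.2569, 0.1397]
eef_rot: [0.997, 0.072, -0.0, -0.002]
ft_force: [-0.3, -0.5, 0.4]
width: 0.0868
t 2.2 pos [ 0.4675 -0.2569  0.1397] yaw 0.1435 tilt z [-0.     0.005 -1.   ] F [-0.3 -0.5  0.4] w 0.0868
tool shift cm [-1.    0.97 -0.23] turn 0.0035
```

```bash
python3 -m jog '[[-0.5,0.5,-0.2,0,0],[-0.5,0.5,0,0,0],[0,0,0,0,0],[0,0,0,0,0],[0,0,0,0,0],[0,0,0,0,0],[0,0,0,0,0],[0,0,0,0,0],[0,0,0,0,0],[0,0,0,0,0]]'; python3 -c "
from h import *
go(.459,-.268,.142,.14)"
```

```text
time: 3.2
ee_pos: [0.4589, -0.2697, 0.1432]
eef_rot: [0.997, 0.072, 0.001, -0.002]
ft_force: [-0.3, -0.3, 0.4]
width: 0.087
t 3.2 pos [ 0.4589 -0.2697  0.1432] yaw 0.1434 tilt z [ 0.001  0.003 -1.   ] F [-0.3 -0.3  0.4] w 0.087
tool shift cm [ 0.03 -0.16  0.12] turn 0.0034
```

```bash
python3 -m jog '[[0,-0.15,0.1,0,0],[0,0,0,0,0.4],[0,0,0,0,0.6],[0,0,0,0,0.8],[0,0,0,0,1],[0,0,0,0,1],[0,0,0,0,1],[0,0,0,0,1],[0,0,0,0,1],[0,0,0,0,1]]' 40; python3 -c "
from h import *
go(.459,-.268,.142,.14)"
```

```text
time: 4.2
ee_pos: [0.4587, -0.268, 0.1421]
eef_rot: [0.997, 0.072, 0.001, -0.002]
ft_force: [0.2, -0.6, 0.2]
width: 0.0233
t 4.2 pos [ 0.4587 -0.268   0.1421] yaw 0.1434 tilt z [ 0.001  0.003 -1.   ] F [ 0.2 -0.6  0.2] w 0.0233
tool shift cm [0.03 0.   0.01] turn 0.0034
```

```bash
python3 -m jog '[[0,0,0,0,1],[0,0,0,0,1],[0,0,0,0,1],[0,0,-0.5,0,1],[0,0,-1,0,1],[0,0,-1.5,0,1],[0,0,-2,0,1],[0,0,-2,0,1],[0,0,-2,0,1],[0,0,-2,0,1]]'; python3 - <<'E'
from h import *
go(.459,-.268,.26,.14)
c=snap('side','side2'); snap('scene','scene2')
E
```

```text
time: 5.2
ee_pos: [0.4564, -0.2672, 0.2561]
eef_rot: [0.997, 0.072, -0.002, -0.004]
ft_force: [-0.4, -0.3, -1.5]
width: 0.0135
t 5.2 pos [ 0.4564 -0.2672  0.2561] yaw 0.1441 tilt z [-0.004  0.007 -1.   ] F [-0.4 -0.3 -1.5] w 0.0135
tool shift cm [ 0.24  0.12 -0.39] turn 0.0041
```

```bash
python3 - <<'E'
import cv2,numpy as np
a=cv2.imread('pics/side2.png')[60:210,290:440];b=cv2.imread('pics/scene2.png')[80:230,190:340]
cv2.imwrite('pics/c3.png',np.hstack([cv2.resize(x,None,fx=2.65,fy=2.65*1.5,interpolation=2) if 0 else cv2.resize(x,(400,400),interpolation=2) for x in(a,b)]))
E
```

```text
(no output)
```

View pics/c3.png

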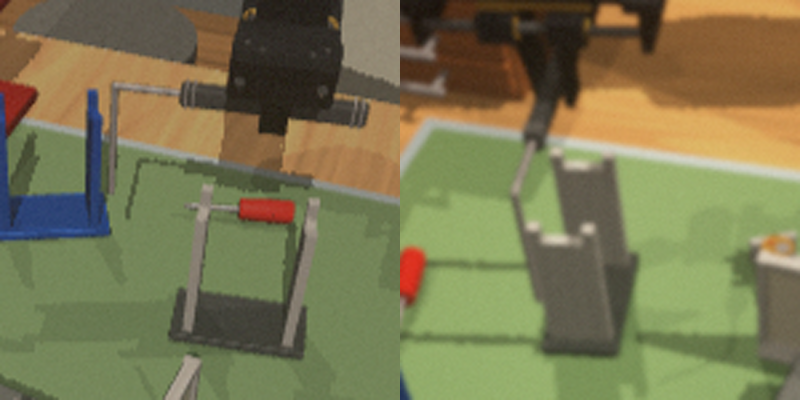

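The rod is held in the fingers with the leg down. Side crop: bend (115,87), tip (111,192). Scene crop: bend (117,190), tip (140,300). Now to measure them against the TCP.

```bash
python3 - <<'E'
from h import *
np.set_printoptions(precision=4,suppress=True)
a=load('scene2');b=load('side2');t=np.array([.4564,-.2672,.2561]);y=.1441
A=lambda p:(190+p[0]*.375,80+p[1]*.375);B=lambda p:(290+p[0]*.375,60+p[1]*.375)
for n,p,q in[('bend',(117,190),(115,87)),('tip',(140,300),(111,192)),('front',(137,140),(183,95))]:
    P,e=tri(ray(a,*A(p)),ray(b,*B(q)));d=P-t;print(n,P,np.round(e,1),'in hand yaw frame',d[0]*np.cos(y)+d[1]*np.sin(y),-d[0]*np.sin(y)+d[1]*np.cos(y),d[2])
E
```

```text
bend [ 0.5849 -0.2469  0.2529] [0.1 0.1] in hand yaw frame 0.13007971539582258 0.0016705535620044447 -0.003233156593538067
tip [ 0.5858 -0.2486  0.1434] [1.5 1.5] in hand yaw frame 0.1307679975116121 -0.0001579290141822537 -0.11272550497065287
front [ 0.5288 -0.2537  0.253 ] [0.7 0.7] in hand yaw frame 0.07359841998472821 0.002993279704982414 -0.0031023457488821293
```

The measured geometry matches the text: leg 130 mm ahead of the TCP, tip 113 mm below it, level. I'm transferring at height, then turning.

```bash
python3 -m jog '[[0,0,-1,0,1],[0,0,-1,0,1],[0.8,-3.2,0,0,1],[0.9,-3.2,0,0,1],[0.9,-3.2,0,0,1],[0.9,-3.2,0,0,1],[0.9,-3.2,0,0,1],[0.9,-3.2,0,0,1],[0.9,-3.2,0,0,1],[0.9,-3.2,0,0,1]]'; python3 -c "
from h import *
go(.489,-.0045,.275,-.13)"
```

```text
time: 6.3
ee_pos: [0.49, 0.0001, 0.2797]
eef_rot: [0.998, 0.067, -0.003, -0.003]
ft_force: [0.8, -0.5, -1.8]
width: 0.0131
t 6.3 pos [4.900e-01 1.000e-04 2.797e-01] yaw 0.1338 tilt z [-0.006  0.005 -1.   ] F [ 0.8 -0.5 -1.8] w 0.0131
tool shift cm [-0.16  0.44  0.47] turn 0.2638
```

```bash
python3 -m jog '[[0,0,0,0.1,1],[0,0,0,0.1,1],[0,0,0,0.07,1],[0,0,0,0,1],[0,0,0,0,1],[0,0,0,0,1],[0,0,0,0,1],[0,0,0,0,1],[0,0,0,0,1],[0,0,0,0,1]]'; python3 - <<'E'
from h import *
go(.489,-.0045,.275,-.13)
snap('side','side3'); snap('scene','scene3')
E
```

```text
time: 7.3
ee_pos: [0.4891, 0.0069, 0.2799]
eef_rot: [0.998, -0.065, -0.005, -0.003]
ft_force: [-0.7, -0.4, -2.4]
width: 0.0136
t 7.3 pos [0.4891 0.0069 0.2799] yaw -0.1295 tilt z [-0.01   0.007 -1.   ] F [-0.7 -0.4 -2.4] w 0.0136
tool shift cm [0.15 1.14 0.48] turn 0.0005
```

```bash
python3 -m jog '[[0.1,0.6,0.3,0,1],[0.1,0.5,0.2,0,1],[0,0,0.5,0,1],[0,0,1,0,1],[0,0,1.5,0,1],[0,0,0.5,0,1],[0,0,0,0,1],[0,0,0,0,1],[0,0,0,0,1],[0,0,0,0,1]]'; python3 - <<'E'
from h import *
go(.489,-.0045,.24,-.13)
c=snap('side','side3'); d=snap('scene','scene3')
A=c['pixels'][130:280,240:390,::-1];B=d['pixels'][140:290,290:440,::-1]
cv2.imwrite('pics/c4.png',np.hstack([cv2.resize(x,(400,400),interpolation=2) for x in(A,B)]))
E
```

```text
time: 8.4
ee_pos: [0.4891, -0.0052, 0.2367]
eef_rot: [0.998, -0.065, -0.005, -0.003]
ft_force: [-0.2, -0.2, -2.3]
width: 0.0133
t 8.4 pos [ 0.4891 -0.0052  0.2367] yaw -0.1299 tilt z [-0.01   0.007 -1.   ] F [-0.2 -0.2 -2.3] w 0.0133
tool shift cm [-0.03 -0.07 -0.33] turn 0.0001
```

View pics/c4.png

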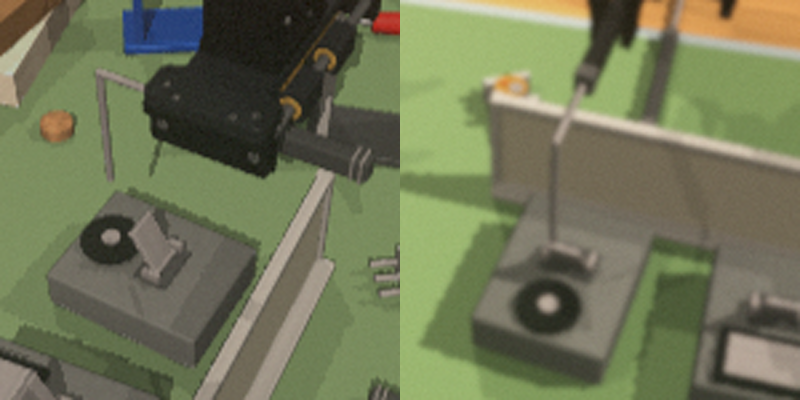

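The leg is over the demagnetiser. The tip is at side crop (110,179) and scene crop (152,240). The paddle's top edge is at side crop (152,212)-(132,238) and scene crop (142,245)-(197,258). I'll compare them in the same views.

```bash
python3 - <<'E'
from h import *
np.set_printoptions(precision=4,suppress=True)
a=load('scene3');b=load('side3');O=np.array([.5735,-.0155,0]);y=-.13
A=lambda p:(290+p[0]*.375,140+p[1]*.375);B=lambda p:(240+p[0]*.375,130+p[1]*.375)
for n,p,q in[('tip',(152,240),(110,179)),('bend',(155,140),(98,73)),('pad',(147,304),(111,238)),('pdl-',(142,245),(152,212)),('pdl+',(197,258),(132,238))]:
    P,e=tri(ray(a,*A(p)),ray(b,*B(q)));d=P-O;print(n,P,np.round(e,1),'demag fr',d[0]*np.cos(y)+d[1]*np.sin(y),-d[0]*np.sin(y)+d[1]*np.cos(y))
    print('   at text z: ', atz(a,*A(p),{'t':.124,'b':.2337,'p':.052 if n=='pad' else .085}[n[0]])[:2],atz(b,*B(q),{'t':.124,'b':.2337,'p':.052 if n=='pad' else .085}[n[0]])[:2])
E
```

```text
tip [ 0.6184 -0.0225  0.1226] [1.7 1.7] demag fr 0.045405248996413246 -0.0011090096591490455
   at text z:  [ 0.6209 -0.0209] [ 0.6173 -0.0233]
bend [ 0.62   -0.0225  0.2306] [1.1 1.1] demag fr 0.04704888669485446 -0.0008756462632548961
   at text z:  [ 0.624 -0.021] [ 0.6181 -0.0206]
pad [ 0.6231 -0.0237  0.048 ] [1.9 1.9] demag fr 0.050290300022353567 -0.001737452922698484
   at text z:  [ 0.6274 -0.0217] [ 0.6209 -0.0228]
pdl- [ 0.5906 -0.0358  0.08  ] [2.9 2.9] demag fr 0.019583824571858404 -0.01789013373009015
   at text z:  [ 0.5968 -0.0326] [ 0.5879 -0.035 ]
pdl+ [0.5941 0.0048 0.0853] [7.6 7.6] demag fr 0.017811912198324432 0.02280413101538813
   at text z:  [0.5999 0.011 ] [ 0.5919 -0.0038]
```

The leg is 45 mm behind the pivot and laterally centred, 25 mm clear of the paddle tip. Descending so the tip sits at about z 0.07.

```bash
python3 -m jog '[[0,0,1,0,1],[0,0,1,0,1],[0,0,1,0,1],[0,0,1,0,1],[0,0,0.7,0,1],[0,0,0.3,0,1],[0,0,0,0,1],[0,0,0,0,1],[0,0,0,0,1],[0,0,0,0,1]]'; python3 -c "
from h import *
go(.489,-.0045,.184,-.13)"
```

```text
time: 9.5
ee_pos: [0.4884, -0.0048, 0.1819]
eef_rot: [0.998, -0.065, -0.005, -0.003]
ft_force: [-0.0, 0.1, -2.1]
width: 0.0134
t 9.5 pos [ 0.4884 -0.0048  0.1819] yaw -0.1298 tilt z [-0.01   0.007 -1.   ] F [-0.   0.1 -2.1] w 0.0134
tool shift cm [ 0.05 -0.04 -0.21] turn 0.0002
```

```bash
python3 -m jog '[[-0.6,0,0,0,1],[-0.6,0,0,0,1],[-0.6,0,0,0,1],[-0.6,0,0,0,1],[-0.6,0,0,0,1],[-0.5,0,0,0,1],[-0.5,0,0,0,1],[-0.5,0,0,0,1],[0,0,0,0,1],[0,0,0,0,1]]'; python3 - <<'E'
from h import *
go(.4446,.001,.184,-.13)
c=snap('side','side4'); d=snap('scene','scene4')
A=c['pixels'][130:280,240:390,::-1];B=d['pixels'][140:290,290:440,::-1]
cv2.imwrite('pics/c5.png',np.hstack([cv2.resize(x,(400,400),interpolation=2) for x in(A,B)]))
E
```

```text
time: 10.5
ee_pos: [0.4397, 0.0016, 0.1833]
eef_rot: [0.998, -0.065, -0.004, -0.003]
ft_force: [-0.1, 1.0, -1.5]
width: 0.0135
t 10.5 pos [0.4397 0.0016 0.1833] yaw -0.1298 tilt z [-0.008  0.006 -1.   ] F [-0.1  1.  -1.5] w 0.0135
tool shift cm [ 0.5  -0.   -0.07] turn 0.0002
```

View pics/c5.png

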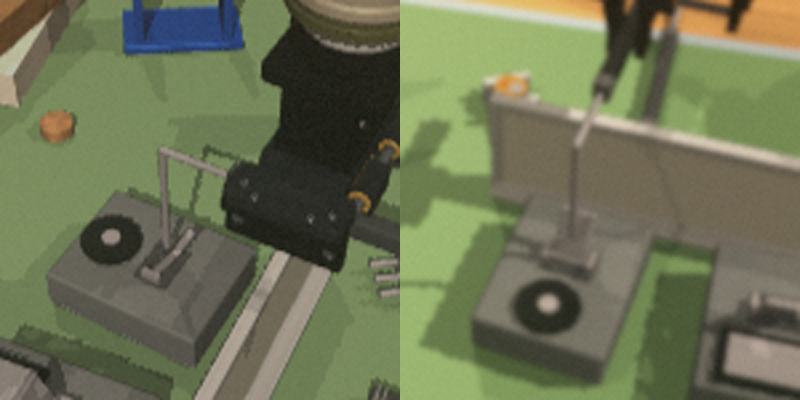

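The paddle now leans towards the screen, with the leg just behind it and the hand well above the rail. I'll back the leg off and lift.

```bash
python3 -m jog '[[0.6,0,0,0,1],[0.5,0,0,0,1],[0,0,-0.5,0,1],[0,0,-1.2,0,1],[0,0,-1.7,0,1],[0,0,-1.8,0,1],[0,0,-1.8,0,1],[0,0,-1.7,0,1],[0,0,-1,0,1],[0,0,0,0,1]]'; python3 - <<'E'
from h import *
go(.459,-.268,.28,.1434)
c=snap('side','side5'); d=snap('scene','scene5')
A=c['pixels'][130:280,240:390,::-1];B=d['pixels'][140:290,290:440,::-1]
cv2.imwrite('pics/c6.png',np.hstack([cv2.resize(x,(400,400),interpolation=2) for x in(A,B)]))
E
```

```text
time: 11.6
ee_pos: [0.4534, -0.0001, 0.2889]
eef_rot: [0.998, -0.064, -0.004, -0.004]
ft_force: [-0.2, 0.6, -2.4]
width: 0.0135
t 11.6 pos [ 4.534e-01 -1.000e-04  2.889e-01] yaw -0.1287 tilt z [-0.007  0.008 -1.   ] F [-0.2  0.6 -2.4] w 0.0135
tool shift cm [ 4.   26.5   0.68] turn -0.2721
```

View pics/c6.png

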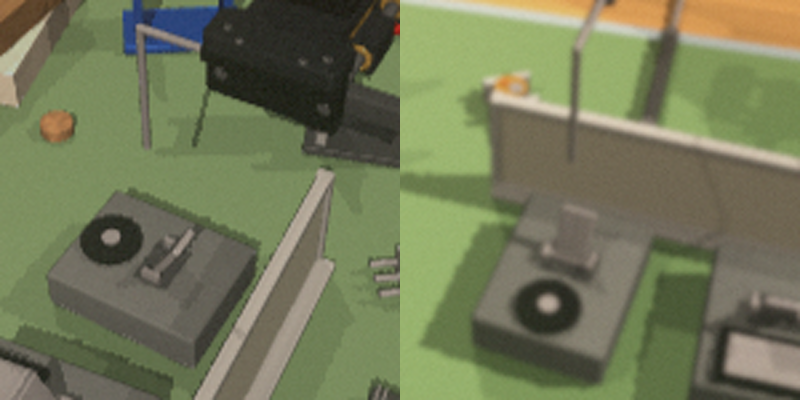

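The paddle leans towards the screen and the warmer's is unchanged. I'll check its angle by the tip corner: scene crop (161,205), side crop (190,231).

```bash
python3 - <<'E'
from h import *
np.set_printoptions(precision=4,suppress=True)
a=load('scene5');b=load('side5');O=np.array([.5735,-.0155,0]);y=-.13
A=lambda p:(290+p[0]*.375,140+p[1]*.375);B=lambda p:(240+p[0]*.375,130+p[1]*.375)
P,e=tri(ray(a,*A((161,205))),ray(b,*B((190,231))));d=P-O;print(P,np.round(e,1),d[0]*np.cos(y)+d[1]*np.sin(y),-d[0]*np.sin(y)+d[1]*np.cos(y))
Q=np.array([[np.cos(y),-np.sin(y),0],[np.sin(y),np.cos(y),0],[0,0,1]])
for th in (0,-.25,-.5):
  c=[[np.sin(th)*.044+s*.0035*np.cos(th),q,.048+.044*np.cos(th)-s*.0035*np.sin(th)] for q in(-.014,.014) for s in (1,-1)]
  W=np.array(c)@Q.T+O; print(th,((proj(a,W)-[290,140])/.375).round().tolist(),((proj(b,W)-[240,130])/.375).round().tolist())
E
```

```text
[ 0.5523 -0.027   0.084 ] [0.9 0.9] -0.019515120406845863 -0.014141084609619518
0 [[151.0, 219.0], [154.0, 212.0], [186.0, 228.0], [188.0, 222.0]] [[164.0, 215.0], [172.0, 218.0], [146.0, 238.0], [154.0, 242.0]]
-0.25 [[156.0, 209.0], [159.0, 204.0], [190.0, 219.0], [192.0, 214.0]] [[176.0, 220.0], [183.0, 225.0], [158.0, 244.0], [166.0, 249.0]]
-0.5 [[160.0, 202.0], [162.0, 199.0], [194.0, 211.0], [196.0, 209.0]] [[187.0, 228.0], [194.0, 233.0], [170.0, 252.0], [177.0, 257.0]]
```

The tip is at x=-19.5 mm, z 84 mm, so the switch is fully on. Returning to the rest.

```bash
python3 -m jog '[[0.4,2.9,0,0,1],[0.4,2.9,0,0,1],[0.4,2.9,0,0,1],[0.4,2.9,0,0,1],[0.4,2.9,0,0,1],[0.4,2.9,0,0,1],[0.4,2.9,0,0,1],[0.4,2.9,0,0,1],[0.4,2.9,0,0,1],[0,0,0,0,1]]'; python3 -m jog '[[0,0,0,-0.1,1],[0,0,0,-0.1,1],[0,0,0,-0.07,1],[0,0,0,0,1],[0,0,0,0,1],[0,0,0,0,1],[0,0,0,0,1],[0,0,0,0,1],[0,0,0,0,1],[0,0,0,0,1]]';python3 -c "
from h import *
go(.4587,-.268,.28,.1434)"
```

```text
time: 12.7
ee_pos: [0.4508, -0.2717, 0.2733]
eef_rot: [0.998, -0.062, -0.013, -0.006]
ft_force: [1.0, -0.2, -2.9]
width: 0.0134
time: 13.7
ee_pos: [0.4489, -0.2696, 0.267]
eef_rot: [0.997, 0.074, -0.016, -0.011]
ft_force: [-0.4, 0.6, -2.1]
width: 0.0135
t 13.7 pos [ 0.4489 -0.2696  0.267 ] yaw 0.1492 tilt z [-0.033  0.02  -0.999] F [-0.4  0.6 -2.1] w 0.0135
tool shift cm [ 0.95 -0.05 -1.33] turn 0.0058
```

```bash
python3 -m jog '[[0.5,0,0,0,1],[0.6,0,1,0,1],[0.3,0,1.5,0,1],[0,0,1.5,0,1],[0,0,1.5,0,1],[0,0,1.5,0,1],[0,0,1.3,0,1],[0,0,0.8,0,1],[0,0,0,0,1],[0,0,0,0,1]]'; python3 -c "
from h import *
go(.4587,-.268,.175,.1434)"
```

```text
time: 14.7
ee_pos: [0.4608, -0.2634, 0.1644]
eef_rot: [0.997, 0.075, -0.017, -0.013]
ft_force: [0.3, -0.3, -2.3]
width: 0.0138
t 14.7 pos [ 0.4608 -0.2634  0.1644] yaw 0.1509 tilt z [-0.037  0.024 -0.999] F [ 0.3 -0.3 -2.3] w 0.0138
tool shift cm [-0.31  0.39 -1.06] turn 0.0075
```

```bash
python3 -m jog '[[-0.25,0.45,0,0.007,1],[0,0,0,0,1],[0,0,0,0,1],[0,0,0,0,1],[0,0,0,0,1],[0,0,0.2,0,1],[0,0,0.2,0,1],[0,0,0.2,0,1],[0,0,0,0,1],[0,0,0,0,1]]'; python3 -c "
from h import *
go(.4587,-.268,.145,.1434)"
```

```text
time: 15.7
ee_pos: [0.4598, -0.2692, 0.16]
eef_rot: [0.997, 0.071, -0.016, -0.012]
ft_force: [0.6, 0.0, -1.4]
width: 0.0138
t 15.7 pos [ 0.4598 -0.2692  0.16  ] yaw 0.1429 tilt z [-0.033  0.021 -0.999] F [ 0.6  0.  -1.4] w 0.0138
tool shift cm [-0.04 -0.1   1.51] turn -0.0005
```

```bash
python3 -m jog '[[0,-0.1,0.3,0,1],[0,0,0.3,0,1],[0,0,0.3,0,1],[0,0,0.3,0,1],[0,0,0.2,0,1],[0,0,0.1,0,1],[0,0,0.05,0,1],[0,0,0,0,1],[0,0,0,0,1],[0,0,0,0,1]]'; python3 - <<'E'
from h import *
go(.4587,-.268,.142,.1434)
c=snap('side','side6'); d=snap('scene','scene6')
A=c['pixels'][90:200,325:435,::-1];B=d['pixels'][110:220,205:315,::-1]
cv2.imwrite('pics/c7.png',np.hstack([cv2.resize(x,(400,400),interpolation=2) for x in(A,B)]))
E
```

```text
time: 16.7
ee_pos: [0.4592, -0.2678, 0.1437]
eef_rot: [0.997, 0.071, -0.016, -0.012]
ft_force: [-0.1, 0.2, -2.1]
width: 0.0138
t 16.7 pos [ 0.4592 -0.2678  0.1437] yaw 0.1429 tilt z [-0.033  0.021 -0.999] F [-0.1  0.2 -2.1] w 0.0138
tool shift cm [-0.04  0.01  0.17] turn -0.0005
```

View pics/c7.png

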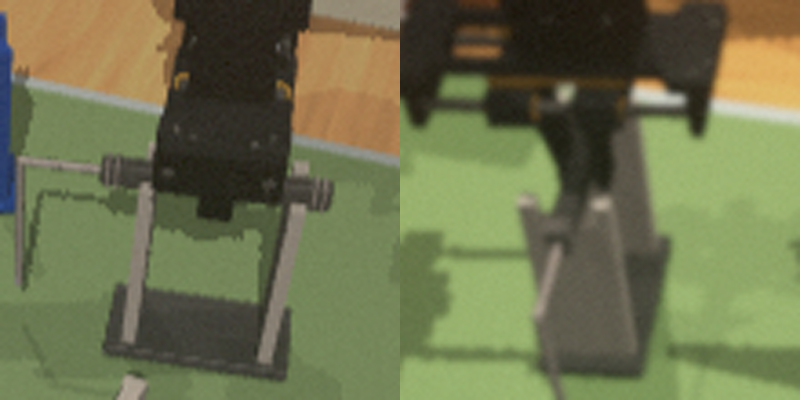

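The handle sits over both saddles between the cheeks (side crop (150,180) and (295,190)). I'll ease down the last 2 mm until the weight comes off.

```bash
python3 -m jog '[[0,0,0.05,0,1],[0,0,0.05,0,1],[0,0,0.05,0,1],[0,0,0.05,0,1],[0,0,0,0,1],[0,0,0,0,1],[0,0,0,0,1],[0,0,0,0,1],[0,0,0,0,1],[0,0,0,0,1]]'; python3 -c "
from h import *
go(.4587,-.268,.142,.1434)"
```

```text
time: 17.8
ee_pos: [0.4591, -0.2679, 0.1431]
eef_rot: [0.997, 0.071, -0.016, -0.011]
ft_force: [-2.2, 0.3, 2.4]
width: 0.0139
t 17.8 pos [ 0.4591 -0.2679  0.1431] yaw 0.1428 tilt z [-0.033  0.02  -0.999] F [-2.2  0.3  2.4] w 0.0139
tool shift cm [-0.04  0.    0.11] turn -0.0006
```

```bash
python3 -m jog '[[0,0,0,0,0.8],[0,0,0,0,0.75],[0,0,0,0,0.7],[0,0,0,0,0.6],[0,0,0,0,0.5],[0,0,0,0,0.4],[0,0,0,0,0.2],[0,0,0,0,0],[0,0,0,0,0],[0,0,0,0,0]]'; python3 -m jog '[[0,0,0,0,0],[0,0,0,0,0],[0,0,-0.3,0,0],[0,0,-0.5,0,0],[0,0,-1,0,0],[0,0,-1.5,0,0],[0,0,-2,0,0],[0,0,-2,0,0],[0,0,-2,0,0],[0,0,-2,0,0]]'; python3 -c "
from h import *
go(.3587,-.268,.262,.1434)"
```

```text
time: 18.8
ee_pos: [0.4598, -0.2682, 0.1427]
eef_rot: [0.997, 0.071, -0.015, -0.011]
ft_force: [0.5, -0.4, 0.7]
width: 0.0743
time: 19.8
ee_pos: [0.4626, -0.2699, 0.2621]
eef_rot: [0.997, 0.071, -0.016, -0.012]
ft_force: [0.7, 0.1, 0.1]
width: 0.0869
t 19.8 pos [ 0.4626 -0.2699  0.2621] yaw 0.1432 tilt z [-0.033  0.021 -0.999] F [0.7 0.1 0.1] w 0.0869
tool shift cm [-10.25  -1.66   0.36] turn -0.0002
```

Released and clear. I'll rise a little further and check the final state.

```bash
python3 -m jog '[[-1,0,-2,0,0],[-1,0,-2,0,0],[-1,0,-1,0,0],[-1,0,0,0,0],[-1,0,0,0,0],[0,0,0,0,0],[0,0,0,0,0],[0,0,0,0,0],[0,0,0,0,0],[0,0,0,0,0]]'; python3 - <<'E'
from h import *
go(.4,-.268,.3,.1434)
c=snap('side','side7'); d=snap('scene','scene7')
A=c['pixels'][110:310,210:430,::-1];B=d['pixels'][110:310,215:465,::-1]
cv2.imwrite('pics/c8.png',np.hstack([cv2.resize(A,(400,364),interpolation=2),cv2.resize(cv2.copyMakeBorder(B,0,27,0,0,0),(400,364),interpolation=2)]))
E
```

```text
time: 20.8
ee_pos: [0.4127, -0.2777, 0.3183]
eef_rot: [0.997, 0.072, -0.014, -0.011]
ft_force: [0.3, -0.1, -0.4]
width: 0.0869
t 20.8 pos [ 0.4127 -0.2777  0.3183] yaw 0.1447 tilt z [-0.03   0.02  -0.999] F [ 0.3 -0.1 -0.4] w 0.0869
tool shift cm [-1.07 -1.09  1.89] turn 0.0013
```

View pics/c8.png

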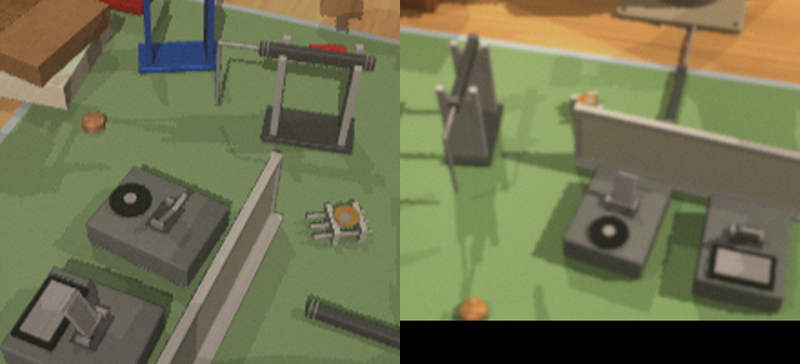

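The rod lies in both saddles between the cheeks with the leg down, the demagnetiser paddle is over to the screen, and the warmer paddle is still off. One numeric comparison with the start image, then I hand in.

```bash
python3 - <<'E'
from h import *
for n,(x,y,w,h) in {'side':(325,125,95,45)}.items():
    a=cv2.imread(f'pics/{n}0.png',0)[y:y+h,x:x+w].astype(np.float32);b=cv2.imread(f'pics/{n}7.png',0)[y:y+h,x:x+w].astype(np.float32)
    print('rod shift px',cv2.phaseCorrelate(a,b),'mean diff',abs(a-b).mean())
    for q in((325,125,32,45),(395,130,25,25)):
        X,Y,W,H=q;t=cv2.imread(f'pics/{n}0.png',0)[Y:Y+H,X:X+W];s=cv2.imread(f'pics/{n}7.png',0)[Y-6:Y+H+6,X-6:X+W+6]
        print(cv2.minMaxLoc(cv2.matchTemplate(s,t,cv2.TM_CCOEFF_NORMED))[1::2])
r.close_job()
E
```

```text
rod shift px ((-0.012710921297653499, 0.9247130634016472), 0.9380244246235601) mean diff 6.219883
(0.901587963104248, (6, 7))
(0.9705068469047546, (6, 6))
the job is handed in; nothing more can be done
```

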